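# Drop a failed flash module through the sprung flap of the disposal box

### The job

The flash module with the orange end has failed and must go into the disposal box whose ledge it lies on. Push the box's yellow spring flap down with one finger and, while that finger keeps it open, push the module sideways off the ledge with the other finger so that it drops through; then come away so that the flap closes over it. Pick nothing up, and leave the green-ended module, the screwdriver and the jar as they are.

Things in the scene. Friction and masses are not known exactly. Their poses are not given: they have to be found in the camera images.
- drop_box: Disposal box, fixed: 240 (its x) x 220 (its y) x 140 mm high, walls 5 mm, end walls translucent. Origin: centre of underside, z up. Top, 140 mm up: an aluminium ledge (y -110 to -15, full length, 6 mm thick, no lip), and an opening (y -15 to +105, x -115 to +115) filled by the flap, flush with the ledge. Hollow inside, under the ledge too; floor 5 mm up. Push towards +y.
- flap (a joint): Yellow flap, plate 226 (along box x) x 115 x 4 mm. Hinged along box x at box y = +103, 138 mm up; free edge at y = -12, beside the ledge. Value in rad: 0 = shut, level; grows as the free edge swings down into the box, stop at 1.15. A spring shuts it: 0.18 Nm at 0, 0.24 Nm at 1 rad (about 3 N at 60 mm from the hinge); a module lying on it does not open it.
- edge (a point): Middle of the ledge's edge (box x = 0, y = -15, 140 mm up), where the ledge's top meets the flap. Axes as the box's.
- failed_module: Failed flash module, about 90 g: flat block 80 (its x) x 30 (its y) x 13 mm high, dark with light fins, its -x end orange for 14 mm. Origin: centre of underside. Lies on the ledge, long side roughly along the edge, its centre 18 to 25 mm from the edge, in either half of the ledge's length.
- good_module: Healthy module to be left alone: as the failed one but with a green end; it lies on the other half of the same ledge, its nearer end some 20 to 40 mm from the failed one's.
- screwdriver: Screwdriver, 180 mm long, lying on the bench beside the box's ledge side, roughly along the box's x. Bystander. Origin about its middle, x along it.
- screw_jar: Closed screw jar, 52 mm across, 60 mm high, standing on the bench beside the box's hinge side. Bystander. Origin: centre of its underside.
Mind the look-alikes: they are no part of the job. Leave any pink or red look-alike of the failed_module alone.

How it is judged:
By the outcome, as a careful person would: the job done as asked, in the order asked, and still so for the second after the job is handed in, with the robot touching nothing.
It also fails if it takes over 32 s, if anything falls off the work surface, if the arm or the gripper's body presses on something with over 40 N, if the wrist force passes 120 N, or if a joint passes its speed limit or range.

### The arm

A 6-joint arm with a two-finger parallel gripper is mounted at the origin on the work surface. World frame = base frame: x ahead of the robot, y to its left, z up, the work surface at z = 0. Lengths are in m, angles in degrees, forces in N, time in s.
With the tool pointing down it reaches from about 0.4 to 0.825 m from the base axis. Payload 7 kg.
Tool frame: the origin (TCP) lies midway between the tips of the shut fingers; the grasp point (between the pads) lies 19 mm behind it (ctrl.grasp_offset is the distance from the TCP to the grasp point, in m); z points along the fingers, x is the direction in which the jaws open and shut, and the axes are right-handed (so a half turn about z gives the same grasp; the last joint's range is limited). The gripper opens to 88 mm and grips with 3 to 60 N. Pads are 19 mm wide; open, the fingers measure 130 mm over their backs; the gripper's body (78 mm by 193 mm) begins 47 mm behind the grasp point.
Start: joints at [-48.466, 20.546, 0.682, 0, -70.136, -16.507], TCP at [0.286, -0.612, 0.227] pointing down, gripper open.
Joint ranges: [-176.03, 176.03], [-82.01, 121.73], [-58.28, 71.71], [-173.87, 95.51], [-174.79, -0.11], [-173.66, 173.66]. Speed limits (degrees/s): [136.94, 136.94, 172.46, 180, 180, 180].

### API

Orientations are given as [roll, pitch, yaw] about the fixed x, y, z axes, in that order (R = Rz(yaw) Ry(pitch) Rx(roll)).
In Python, from plant import sensors, snapshot, order, ctrl gives the robot as it stands.
- The arm moves only by the tool send_rows, never from a script. Its argument "commands" is a list of rows, each a list of 3 entries, a list of its own where there are three numbers: the closure, from 0 (fully open) to 1 (shut), then the shift along the world's x, y, z in units of 0.25 m (1.0 is 0.25 m), then the turn, a rotation vector about the world's x, y, z in units of 360 degrees (1.0 is 360 degrees). In form: [[hand, [x, y, z], [ax, ay, az]], ...]. A call has 1 to 12 rows; each row shifts and turns the pose as measured when the row begins; what a row does not reach is not made up. A row lasts 1/10 s, in which the tool goes at most 50 mm and 8.59 degrees, less where a joint would pass 70% of its speed; a pose out of reach is approached as far as the arm can. A call with a number of a shift or a turn outside -1 to 1 is refused whole. A call with a gripper value outside its range is refused whole. The fingers move at their own pace and stop on an object; the grip force is fixed at half the most. Time passes only in rows, so rows that do not move let the fingers close. It gives the time, the measured TCP pose, the force and the opening at its end, in the units of the state.
- sensors.get_obs(): the state, without advancing time (a new reading comes with each control period).
- snapshot(name): name is "scene" or "top" or "wrist"; returns a dict with "color" (384x512x3 uint8, blue, green, red), "z_map" (384x512 float32, m along the optical axis (not along the pixel's ray), 0 where there is no reading), "mtx" (3x3 intrinsics, pixels), "k1" (the pictures are not rectified: a ray, as slopes to the right and down, at radius r is drawn at 1 + k1 r^2 times it, then the intrinsics apply), "xyz" and "attitude" of the camera in the world. Camera axes: x right, y down, z forward; pixel columns grow to the right and rows downward; lengths in m; the calibration is good to about 2 mm. A picture is of the moment at which its call begins.
- order.close_job(): hands the job in, once; it reports no verdict.
The state is a dict: "clock": time; "joint_pos": joint angles; "qvel": joint speeds; "tau": joint torques, N m; "tool_pos": TCP position; "orientation": TCP orientation; "force": force on the tool from outside, world axes, zero at the start; "moment": the same for the moment, N m; "opening": finger opening in m.
Only numpy, scipy, OpenCV 4.12 (cv2) and the standard library are available. Lean on these libraries where they do the work, as an engineer would, in place of code of your own. Each camera call takes 0.05 s, during which the arm holds its last target.

## Working session

There is one attempt and no reset: what is moved stays moved. The work goes in short steps, Python scripts to look and compute and a tool call to move; the robot and the scene stay as the last step left them, time stands still between calls to the robot, and variables do not carry over. Pictures are saved under pics/ and viewed, and the job is handed in when it is done.

Besides the shell and the picture viewer there is one more tool, called after "Call:" in YAML: its name, and indented under it one key for each argument. send_rows: Moves the arm, as the interface text tells. Its arguments: {"type":"object","properties":{"commands":{"type":"array","items":{"type":"array"}}},"required":["commands"]}

```bash
ls; mkdir -p pics; cat > h.py <<'E'
import numpy as np, cv2
from plant import sensors, snapshot, order, ctrl
E
python3 - <<'E'
from h import *
o=sensors.get_obs();print(o, ctrl.grasp_offset)
for n in("scene","top"):
    s=snapshot(n);cv2.imwrite(f"pics/{n}0.png",s["color"]);np.savez(f"{n}0.npz",**s)
    print(n,s["mtx"],s["k1"],s["xyz"],s["attitude"])
E
```

```text
pics
{'clock': 0.0, 'joint_pos': array([-4.84661470e+01,  2.05915386e+01,  6.31584849e-01, -2.05279907e-02,
       -7.01353568e+01, -1.65080981e+01]), 'qvel': array([-0.01476279, -0.05626847,  0.11586909, -0.0293059 , -0.00548824,
        0.00700779]), 'tau': array([ 1.76365966e-04, -5.82722747e+01,  2.93052703e+01,  6.99711934e+00,
        6.84271901e-03, -1.30273766e-04]), 'tool_pos': array([ 0.2853131 , -0.61117582,  0.22560361]), 'orientation': array([-1.79991417e+02, -9.68655799e-02,  1.15018756e+02]), 'force': array([-0.11932465,  0.53328339, -0.43181136]), 'moment': array([ 0.02708165, -0.02185767,  0.01112506]), 'opening': 0.08777913490424152} 0.0188
scene [[478.16951273   0.         245.84258273]
 [  0.         478.16951273 188.00974521]
 [  0.           0.           1.        ]] -0.15293935438384237 [1.01284455 0.38470996 0.9437788 ] [-146.93479231    0.84198596  131.35910988]
top [[444.16803231   0.         258.23587501]
 [  0.         444.16803231 186.4467755 ]
 [  0.           0.           1.        ]] -0.05615406902799684 [0.5165199  0.0290827  0.98237991] [-173.89768531   -0.88614535  -88.63989299]
```

View pics/top0.png

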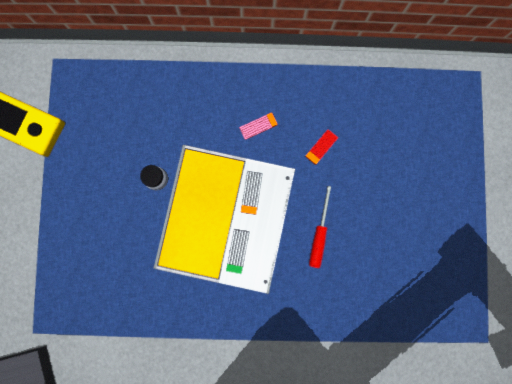

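View pics/scene0.png

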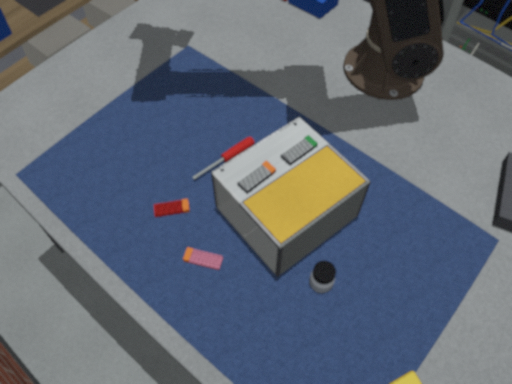

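The top view shows the failed module (orange end) at px (252,192) and the good one (green end) at (238,250), both on the ledge. The red (321,146) and pink (258,126) look-alikes lie on the bench. Next I measure.

```bash
cat >> h.py <<'E'
from scipy.spatial.transform import Rotation as Ro
def ray(s,px):
    px=np.asarray(px,float).reshape(-1,1,2)
    d=np.array([s["k1"],0,0,0,0],float)
    # drawn = ray*(1+k1 r^2) = opencv model
    n=cv2.undistortPointsIter(px,s["mtx"],d,None,None,(3,50,1e-10)).reshape(-1,2)
    R=Ro.from_euler("xyz",s["attitude"],degrees=True).as_matrix()
    return np.c_[n,np.ones(len(n))]@R.T
def onz(s,px,z):
    r=ray(s,px);c=np.asarray(s["xyz"]);return c+r*((z-c[2])/r[:,2])[:,None]
E
python3 - <<'E'
from h import *
print([a for a in dir(ctrl) if a[0]!='_'])
s=np.load("top0.npz");c=s["color"];hsv=cv2.cvtColor(c,cv2.COLOR_BGR2HSV)
cv2.imwrite("pics/topcrop.png",cv2.resize(c[130:310,140:350],None,fx=3.3,fy=3.3,interpolation=cv2.INTER_CUBIC))
def comp(m,roi):
    M=np.zeros_like(m);x0,x1,y0,y1=roi;M[y0:y1,x0:x1]=m[y0:y1,x0:x1]
    cs,_=cv2.findContours(M,cv2.RETR_EXTERNAL,cv2.CHAIN_APPROX_NONE);return max(cs,key=cv2.contourArea)
ye=comp(cv2.inRange(hsv,(22,120,100),(35,255,255)),(140,300,130,310))
q=cv2.boxPoints(cv2.minAreaRect(ye));p=onz(s,q,.14)[:,:2];print("flap",q,p,[np.linalg.norm(p[i]-p[i-1]) for i in range(4)])
# ledge+box white hull
wh=cv2.inRange(hsv,(0,0,150),(180,60,255))
cl=comp(wh,(225,300,140,300));q=cv2.boxPoints(cv2.minAreaRect(cl));p=onz(s,q,.14)[:,:2];print("ledge",q,p,[np.linalg.norm(p[i]-p[i-1]) for i in range(4)])
for n,lo,hi in(("orange",(5,150,120),(18,255,255)),("green",(45,100,60),(90,255,255))):
    cc=comp(cv2.inRange(hsv,lo,hi),(225,300,140,300));r=cv2.minAreaRect(cc);print(n,r,onz(s,[r[0]],.153))
z=s["z_map"];print(z[200,200],z[240,265],s["xyz"][2])
R=Ro.from_euler("xyz",s["attitude"],degrees=True).as_matrix()
for (u,v) in((200,200),(270,230),(252,190),(210,250)):
    d=ray(s,[(u,v)])[0];print((u,v),s["xyz"]+d*z[v,u])
E
```

```text
['PlanningError', 'grasp_offset']
flap [[157.52939 265.11768]
 [183.55292 148.01176]
 [243.90585 161.42352]
 [217.88232 278.52942]] [[0.45383217 0.20338749]
 [0.67758227 0.16363768]
 [0.65444534 0.04682921]
 [0.43193191 0.08948886]] [np.float64(0.1159850023426982), np.float64(0.22725349707731476), np.float64(0.11907785018772482), np.float64(0.22656581508670162)]
ledge [[198.75072 278.68436]
 [225.12738 153.39525]
 [294.67645 168.03717]
 [268.29977 293.3263 ]] [[ 0.43075849  0.12521451]
 [ 0.66912113  0.08332721]
 [ 0.64417691 -0.05089291]
 [ 0.40679265 -0.00534619]] [np.float64(0.13274207952617537), np.float64(0.24201506634283276), np.float64(0.1365183347016498), np.float64(0.24171427239399493)]
orange ((248.3783721923828, 209.22972106933594), (14.960308074951172, 6.904757499694824), 9.462322235107422) [[0.56223236 0.03575308 0.153     ]]
green ((233.75, 268.2500305175781), (15.297059059143066, 6.864064693450928), 11.309932708740234) [[0.45266354 0.05990674 0.153     ]]
0.8424351 0.8347755 0.9823799133132685
(200, 200) [0.57815444 0.12812947 0.14037344]
(270, 230) [ 0.52468893 -0.00597983  0.1403686 ]
(252, 190) [0.59889528 0.02990495 0.14879273]
(210, 250) [0.48449223 0.1059935  0.1396809 ]
```

View pics/topcrop.png

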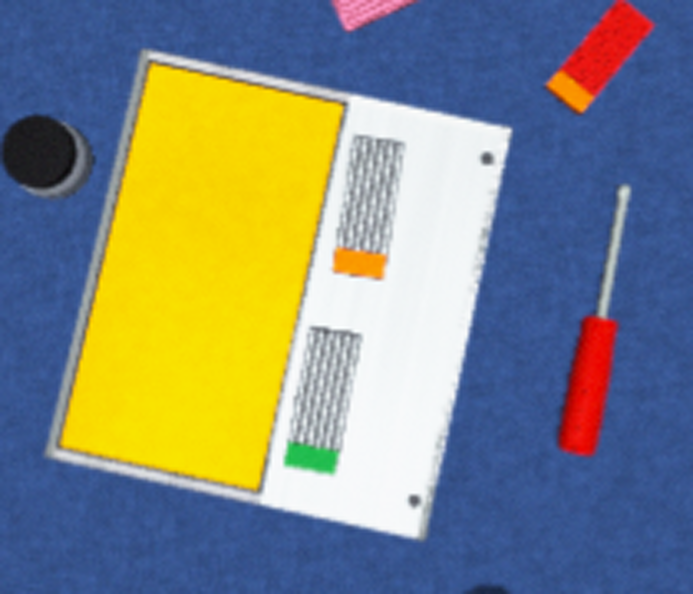

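```bash
cat >> h.py <<'E'
YAW=-10.6
E_=np.array([0.5435,0.0663,0.14]); bx=np.array([np.cos(np.radians(YAW)),np.sin(np.radians(YAW))]); by=np.array([-bx[1],bx[0]])
def tobox(p): # relative to edge point, mm
    d=np.atleast_2d(p)[:,:2]-E_[:2];return 1000*np.c_[d@bx,d@by]
def toworld(x,y): return E_[:2]+(x*bx+y*by)/1000
E
python3 - <<'E'
from h import *
s=np.load("top0.npz");c=s["color"]
for n,k in(("failed",[(354,137),(404,140),(385,278),(334,272)]),("good",[(308,327),(361,332),(336,474),(285,466)])):
    q=np.array(k)/3.3+[140,130]-[.35,.35]
    b=tobox(onz(s,q,.153));print(n,b.round(1).tolist(),b.mean(0))
h=cv2.imread("pics/scene0.png");
s2=np.load("scene0.npz")["color"];cv2.imwrite("pics/scenecrop.png",cv2.resize(s2[110:290,180:390],None,fx=3.3,fy=3.3,interpolation=cv2.INTER_CUBIC))
E
```

```text
failed [[93.6, -8.9], [97.9, -37.1], [18.6, -42.9], [15.9, -14.0]] [ 56.51176352 -25.71933395]
good [[-17.4, -6.2], [-14.0, -36.0], [-94.1, -38.8], [-95.7, -10.1]] [-55.3110278  -22.76951227]
```

View pics/scenecrop.png

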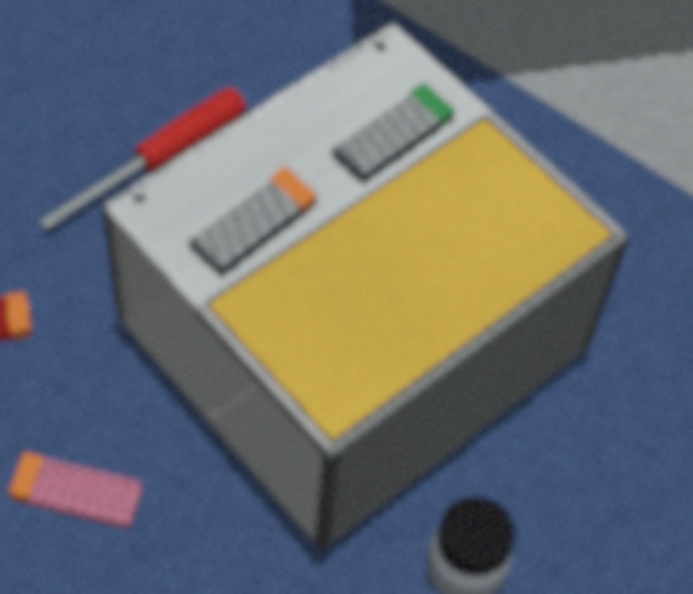

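Call:
send_rows:
  commands:
    - [0,[0,0,0.2],[0,0,0]]
    - [0,[0,0,0.2],[0,0,0]]
    - [0,[0.08,0.17,0],[0,0,-0.007]]
    - [0,[0.08,0.17,0],[0,0,-0.007]]
    - [0,[0.08,0.17,0],[0,0,-0.007]]
    - [0,[0.08,0.17,0],[0,0,-0.007]]
    - [0,[0.08,0.17,0],[0,0,-0.007]]
    - [0,[0.08,0.17,0],[0,0,-0.007]]
    - [0,[0.08,0.17,0],[0,0,-0.007]]
    - [0,[0.08,0.17,0],[0,0,-0.007]]
    - [0,[0.08,0.17,0],[0,0,-0.007]]
    - [0,[0.08,0.17,0],[0,0,-0.007]]

```text
clock: 1.3
tool_pos: [0.4849, -0.1723, 0.3226]
orientation: [-179.9, -0.7, 88.3]
force: [1.0, 0.3, -0.2]
opening: 0.0877
```

Call:
send_rows:
  commands:
    - [0,[0.08,0.16,0],[0,0,-0.006]]
    - [0,[0.08,0.16,0],[0,0,-0.006]]
    - [0,[0.08,0.16,0],[0,0,-0.006]]
    - [0,[0.08,0.16,0],[0,0,-0.006]]
    - [0,[0.08,0.16,0],[0,0,0]]
    - [0,[0,0,0],[-0.012,0.0022,0]]
    - [0,[0,0,0],[-0.012,0.0022,0]]
    - [0,[0,0,0],[-0.012,0.0022,0]]
    - [0,[0,0,0],[-0.012,0.0022,0]]
    - [0,[0,0,0],[-0.012,0.0022,0]]
    - [0,[0,0,0],[0,0,0]]

```text
clock: 2.4
tool_pos: [0.5876, 0.0441, 0.319]
orientation: [-179.8, 22.3, 79.6]
force: [-0.5, -0.0, -1.4]
opening: 0.0878
```

```bash
cat >> h.py <<'E'
def rep():
    o=sensors.get_obs();t=o["tool_pos"];R=Ro.from_euler("xyz",o["orientation"],degrees=True)
    X,Y,Z=R.as_matrix().T
    bx3=np.r_[bx,0];by3=np.r_[by,0]
    print("clock",o["clock"],"tcp box",tobox(t).round(1),"z",(t[2]*1000).round(1),"world",t.round(4),"op",o["opening"],"F",o["force"].round(1))
    print("tilt",np.degrees(np.arcsin(-X[2])).round(2),"X in box",X@bx3,X@by3,"Z in box",Z@bx3,Z@by3, "J",o["joint_pos"].round(0))
    T=np.array([[bx[0],bx[1],0],[by[0],by[1],0],[0,0,1]])
    for n,v in(("Bin",-.044),("Ain",.044),("Aout",.065)):
        p=t+X*v;print(n,tobox(p).round(1),(p[2]*1e3).round(1))
    for sx in(-1,1):
        p=t+X*.0965-Z*.066+sx*.039*Y;print("body",tobox(p).round(1),(p[2]*1e3).round(1))
E
python3 - <<'E'
from h import *
rep()
E
```

```text
clock 2.4 tcp box [[ 47.5 -13.7]] z 319.0 world [0.5876 0.0441 0.319 ] op 0.08781780216977476 F [-0.5 -0.  -1.4]
tilt 22.26 X in box -0.0033192611567287185 0.9255012102483667 Z in box -0.00227384035189256 -0.37873819738332143 J [  33.   16.   -4.   16.  -86. -137.]
Bin [[ 47.6 -54.5]] 335.6
Ain [[47.3 27. ]] 302.3
Aout [[47.3 46.4]] 294.3
body [[  8.3 100.5]] 343.6
body [[ 86.3 100.7]] 343.4
```

Call:
send_rows:
  commands:
    - [0,[0.038,0.005,-0.14],[0,0,0]]
    - [0,[0,0,-0.14],[0,0,0]]
    - [0,[0,0,-0.14],[0,0,0]]
    - [0,[0,0,-0.14],[0,0,0]]
    - [0,[0,0,0],[0,0,0]]

```text
clock: 2.9
tool_pos: [0.5971, 0.0457, 0.1752]
orientation: [-179.9, 21.7, 79.5]
force: [-0.5, 0.9, -1.6]
opening: 0.0873
```

```bash
python3 - <<'E'
from h import *
rep()
a=snapshot("scene");b=snapshot("top");w=snapshot("wrist")
cv2.imwrite("pics/s1.png",cv2.resize(a["color"][50:300,150:420],None,fx=2.2,fy=2.2));cv2.imwrite("pics/t1.png",b["color"]);cv2.imwrite("pics/w1.png",w["color"])
np.savez("w1.npz",**w)
E
```

```text
clock 2.9 tcp box [[ 56.5 -10.4]] z 175.2 world [0.5971 0.0457 0.1752] op 0.08730994889763444 F [-0.5  0.9 -1.6]
tilt 21.74 X in box -0.0024077887383881906 0.9288859325787528 Z in box -0.0010214580859123166 -0.3703612711003341 J [  33.   21.  -15.   17.  -69. -141.]
Bin [[ 56.6 -51.3]] 191.5
Ain [[56.4 30.5]] 158.9
Aout [[56.4 50. ]] 151.1
body [[ 17.4 103.6]] 200.8
body [[ 95.4 103.8]] 200.7
```

View pics/s1.png

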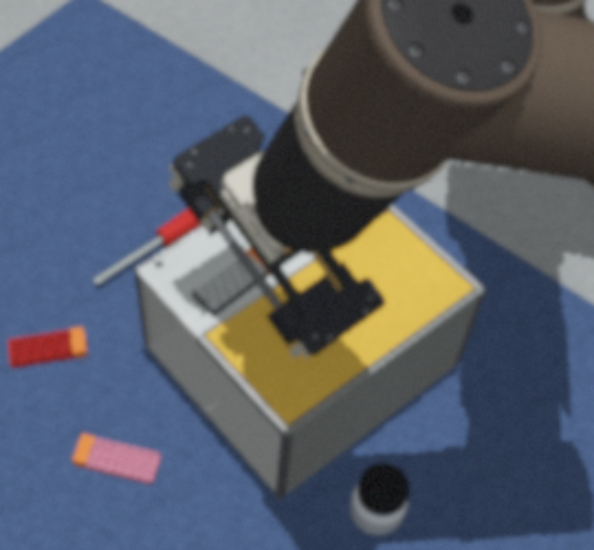

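View pics/w1.png

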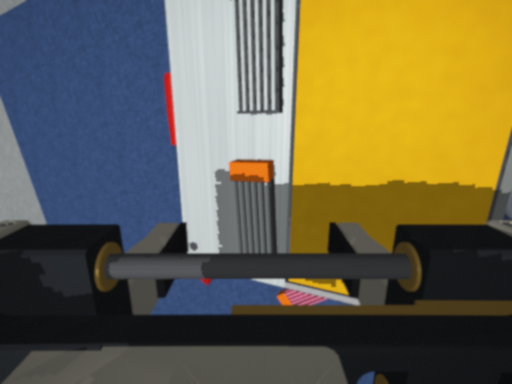

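The scene view (fingers above the box) and wrist view (orange end at (251,170), left finger behind it, right finger over the flap) match the plan. I cross-check the module's back edge from the wrist view.

```bash
python3 - <<'E'
from h import *
s=np.load("w1.npz")
# orange top face corners, ledge edge
print(tobox(onz(s,[(230,161),(272,160),(234,181),(273,181)],.153)).round(1))
print("edge",tobox(onz(s,[(293,150),(298,20)],.14)).round(1))
E
```

```text
[[ 18.9 -40.7]
 [ 16.   -9.1]
 [ 33.4 -37.9]
 [ 30.5  -8.1]]
edge [[ 10.5   1.8]
 [-68.9   1.9]]
```

Call:
send_rows:
  commands:
    - [0,[0,0,-0.04],[0,0,0]]
    - [0,[0,-0.004,-0.04],[0,0,0]]
    - [0,[0,0,-0.04],[0,0,0]]
    - [0,[0,0,-0.032],[0,0,0]]
    - [0,[0,0,-0.016],[0,0,0]]
    - [0,[0,0,0],[0,0,0]]

```text
clock: 3.65
tool_pos: [0.6041, 0.0477, 0.1422]
orientation: [179.0, 21.1, 79.3]
force: [-0.7, 0.4, 2.9]
opening: 0.0874
```

```bash
python3 - <<'E'
from h import *
rep()
E
```

```text
clock 3.65 tcp box [[63.  -7.1]] z 142.2 world [0.6041 0.0477 0.1422] op 0.08740538126254906 F [-0.7  0.4  2.9]
tilt 21.08 X in box 0.0015284344231214894 0.9330695286938876 Z in box 0.016157388941027667 -0.359669319986715 J [  33.   23.  -18.   18.  -65. -143.]
Bin [[ 63.  -48.2]] 158.0
Ain [[63.1 33.9]] 126.4
Aout [[63.1 53.5]] 118.8
body [[ 23.1 106.5]] 168.4
body [[101.1 106.8]] 169.7
```

Call:
send_rows:
  commands:
    - [0,[-0.024,-0.012,0],[-0.002,0,0]]
    - [0,[-0.006,-0.004,-0.016],[-0.002,0,0]]
    - [0,[0,0,-0.016],[0,0,0]]
    - [0,[0,0,0],[0,0,0]]

```text
clock: 4.05
tool_pos: [0.5968, 0.0437, 0.1345]
orientation: [178.6, 22.6, 79.2]
force: [0.8, -0.6, 2.4]
opening: 0.0876
```

```bash
python3 - <<'E'
from h import *
rep()
E
```

```text
clock 4.05 tcp box [[ 56.6 -12.4]] z 134.5 world [0.5968 0.0437 0.1345] op 0.08760647448810335 F [ 0.8 -0.6  2.4]
tilt 22.6 X in box 0.0033016858304222335 0.9232272002164471 Z in box 0.022921412109631986 -0.38421134694431164 J [  33.   23.  -20.   19.  -64. -145.]
Bin [[ 56.4 -53. ]] 151.4
Ain [[56.7 28.2]] 117.6
Aout [[56.8 47.6]] 109.5
body [[ 16.4 101.8]] 157.4
body [[ 94.4 102.3]] 159.2
```

Call:
send_rows:
  commands:
    - [0,[0,0,-0.014],[0,0,0]]
    - [0,[0,0,-0.012],[0,0,0]]
    - [0,[0,0,0],[0,0,0]]

```text
clock: 4.35
tool_pos: [0.5966, 0.0436, 0.1273]
orientation: [178.6, 22.6, 79.2]
force: [0.4, -0.6, 2.5]
opening: 0.0873
```

```bash
python3 - <<'E'
from h import *
rep()
a=snapshot("scene");w=snapshot("wrist")
cv2.imwrite("pics/s2.png",cv2.resize(a["color"][50:300,150:420],None,fx=2.2,fy=2.2));cv2.imwrite("pics/w2.png",w["color"])
E
```

```text
clock 4.35 tcp box [[ 56.4 -12.5]] z 127.3 world [0.5966 0.0436 0.1273] op 0.0873325243269166 F [ 0.4 -0.6  2.5]
tilt 22.61 X in box 0.0031838766748845705 0.923133631320556 Z in box 0.02251435441922223 -0.38443673974270487 J [  33.   23.  -20.   19.  -63. -145.]
Bin [[ 56.3 -53.1]] 144.3
Ain [[56.5 28.1]] 110.4
Aout [[56.6 47.5]] 102.4
body [[ 16.2 101.7]] 150.3
body [[ 94.2 102.2]] 152.0
```

View pics/s2.png

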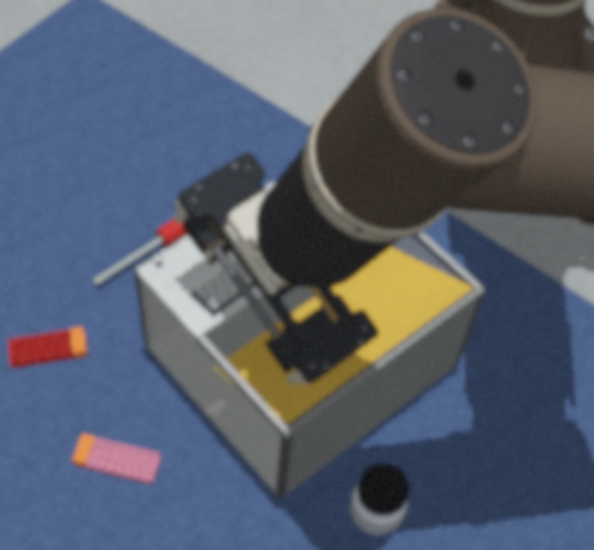

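View pics/w2.png

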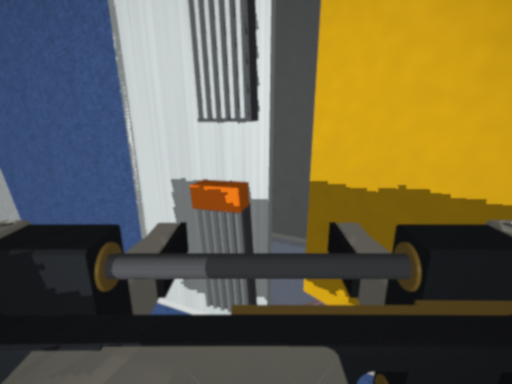

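The flap is open (dark gap at wrist (290,100)) and the module lies undisturbed between the fingers. Now I push.

Call:
send_rows:
  commands:
    - [0,[0.004,0.02,0],[0,0,0]]
    - [0,[0.004,0.02,0],[0,0,0]]
    - [0,[0.004,0.02,0],[0,0,0]]
    - [0,[0.004,0.02,0],[0,0,0]]
    - [0,[0.004,0.02,0],[0,0,0]]
    - [0,[0,0,0],[0,0,0]]

```text
clock: 5.05
tool_pos: [0.6001, 0.0683, 0.1274]
orientation: [178.9, 22.9, 79.2]
force: [-0.8, -2.3, 2.1]
opening: 0.0873
```

```bash
python3 - <<'E'
from h import *
rep()
w=snapshot("wrist")
cv2.imwrite("pics/w3.png",w["color"])
E
```

```text
clock 5.05 tcp box [[55.3 12.3]] z 127.4 world [0.6001 0.0683 0.1274] op 0.08731122863340833 F [-0.8 -2.3  2.1]
tilt 22.9 X in box 0.0038555516243522028 0.9211589927445133 Z in box 0.018354462818469763 -0.38916989502008087 J [  35.   24.  -18.   18.  -64. -146.]
Bin [[ 55.1 -28.2]] 144.5
Ain [[55.4 52.9]] 110.2
Aout [[55.5 72.2]] 102.1
body [[ 15.4 126.8]] 149.9
body [[ 93.4 127.1]] 151.3
```

View pics/w3.png

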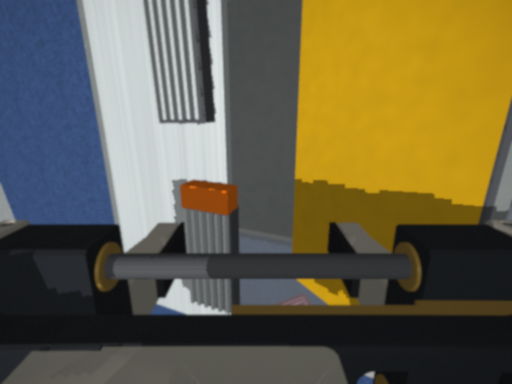

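The module (orange end (209,196)) is now overhanging the edge and moving with the finger. I continue.

Call:
send_rows:
  commands:
    - [0,[0.004,0.02,0],[0,0,0]]
    - [0,[0.004,0.02,0],[0,0,0]]
    - [0,[0.004,0.02,0],[0,0,0]]
    - [0,[0.004,0.02,0],[0,0,0]]
    - [0,[0.002,0.008,0],[0,0,0]]
    - [0,[0,0,0],[0,0,0]]

```text
clock: 5.7
tool_pos: [0.6028, 0.0883, 0.1273]
orientation: [179.1, 23.2, 79.1]
force: [-1.1, -3.8, 3.5]
opening: 0.0877
```

```bash
python3 - <<'E'
from h import *
rep()
w=snapshot("wrist")
cv2.imwrite("pics/w4.png",w["color"])
w=snapshot("scene")
cv2.imwrite("pics/s4.png",cv2.resize(w["color"][50:300,150:420],None,fx=2.2,fy=2.2))
E
```

```text
clock 5.7 tcp box [[54.3 32.6]] z 127.3 world [0.6028 0.0883 0.1273] op 0.08770349001476971 F [-1.1 -3.8  3.5]
tilt 23.24 X in box 0.004814098855753233 0.9188466649612095 Z in box 0.014275936215830542 -0.394612901127692 J [  37.   26.  -17.   18.  -66. -147.]
Bin [[54.1 -7.9]] 144.7
Ain [[54.5 73. ]] 109.9
Aout [[54.6 92.3]] 101.7
body [[ 14.8 147.2]] 149.3
body [[ 92.8 147.3]] 150.4
```

View pics/w4.png

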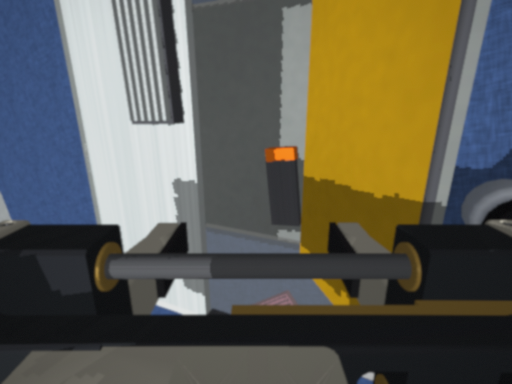

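View pics/s4.png

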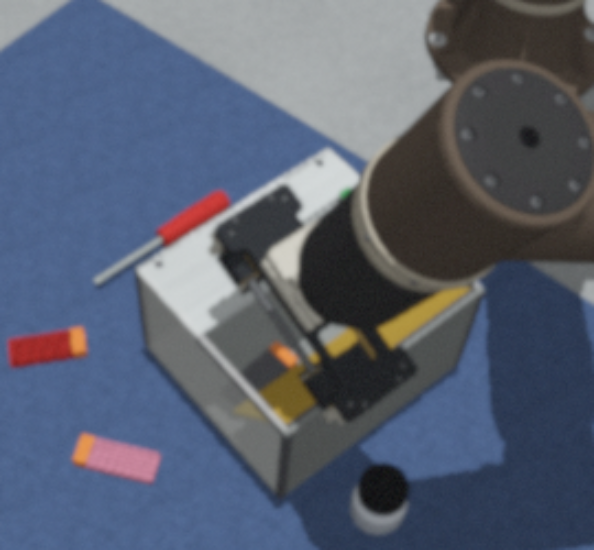

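The module has dropped: its orange end shows at wrist (281,154), lying on the box floor. Now I lift away.

Call:
send_rows:
  commands:
    - [0,[0,0,0.03],[0,0,0]]
    - [0,[0,0,0.03],[0,0,0]]
    - [0,[0,0,0.04],[0,0,0]]
    - [0,[0,0,0.04],[0,0,0]]
    - [0,[0,0,0.04],[0,0,0]]
    - [0,[0,0,0.06],[0,0,0]]
    - [0,[0,0,0.1],[0,0,0]]
    - [0,[0,0,0.14],[0,0,0]]
    - [0,[0,0,0.14],[0,0,0]]
    - [0,[0,0,0.14],[0,0,0]]
    - [0,[0,0,0.14],[0,0,0]]
    - [0,[0,0,0],[0,0,0]]

```text
clock: 7.0
tool_pos: [0.6029, 0.0923, 0.3679]
orientation: [178.8, 22.6, 79.2]
force: [-0.5, 0.4, -0.4]
opening: 0.0876
```

```bash
python3 - <<'E'
from h import *
rep()
for n in("wrist","scene","top"):
    w=snapshot(n);cv2.imwrite(f"pics/{n}5.png",w["color"])
E
```

```text
clock 7.0 tcp box [[53.6 36.4]] z 367.9 world [0.6029 0.0923 0.3679] op 0.08757197083651112 F [-0.5  0.4 -0.4]
tilt 22.58 X in box 0.002943009227565288 0.9233411470094042 Z in box 0.020358245503413145 -0.383946760121033 J [  37.   17.    4.   16.  -93. -139.]
Bin [[53.5 -4.2]] 384.8
Ain [[53.8 77.1]] 351.0
Aout [[53.8 96.5]] 342.9
body [[ 13.6 150.7]] 391.0
body [[ 91.6 151.1]] 392.6
```

View pics/wrist5.png

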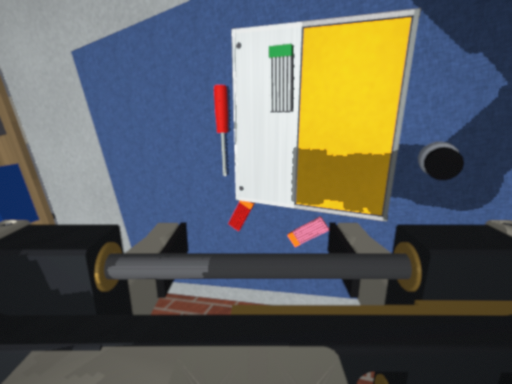

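View pics/scene5.png

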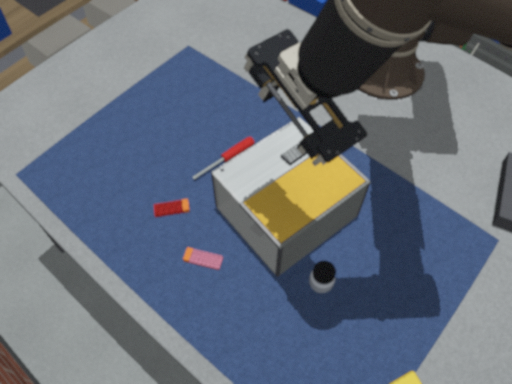

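The flap looks shut over the module (wrist (350,110)) and the good module, screwdriver, jar and look-alikes are in place. I make one depth check and hand in.

```bash
python3 - <<'E'
from h import *
s=snapshot("wrist");z=s["z_map"]
for u,v in((350,60),(340,180),(310,100),(304,190),(265,150)):
    print((u,v),(s["xyz"]+ray(s,[(u,v)])[0]*z[v,u]).round(4))
o=sensors.get_obs();print(np.abs(o["qvel"]).max(),o["clock"])
order.close_job()
E
```

```text
(350, 60) [0.4801 0.1388 0.1416]
(340, 180) [0.6215 0.1133 0.142 ]
(310, 100) [0.5148 0.0874 0.1422]
(304, 190) [0.6319 0.0635 0.1416]
(265, 150) [0.5694 0.0151 0.1411]
0.8660638419279776 7.2
the job is handed in; nothing more can be done
```

The failed module is in the disposal box with the flap shut over it, and the job is handed in at about 7.2 s of the 32 s allowed.

I tilted the gripper about 22°, so one finger pressed the yellow flap down while the other sat just above the ledge behind the orange-ended module. Holding the flap open, I pushed the module about 45 mm sideways. It slid off the ledge and dropped in, and I then lifted straight up.

**Module:** a wrist picture taken before lifting showed it on the box floor.

**Flap:** depth readings afterwards put it level with the ledge (141.6–142.2 mm against 141.1 mm).

**Other things:** the green-ended module, screwdriver, jar and both look-alikes appear undisturbed in the final pictures. I checked these by eye and did not re-measure them.

**Forces:** the wrist forces I read at the stops stayed below about 6 N.

**Off plan:**
- During the descent the arm drifted about 6 mm along the box. I corrected that before anything touched the module.
- The wrist camera put the ledge edge about 2 mm from the top camera's estimate, which is within the stated calibration.

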